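# Raise the grinding hood's sash to its catch and load the vase

### The arm

A 6-joint arm with a two-finger parallel gripper is mounted at the origin on the work surface. World frame = base frame: x ahead of the robot, y to its left, z up, the work surface at z = 0. Lengths are in mm, angles in degrees, forces in N, time in s.
With the tool pointing down it reaches from about 275 to 750 mm from the base axis. Payload 10.2 kg.
Tool frame: the origin (TCP) lies on the mounting face of the last link; the fingertips stand 173 mm ahead of it and the grasp point (between the pads) lies 155 mm ahead of it; z points along the fingers, y is the line along which they close (so a half turn about z gives the same grasp; the last joint's range is limited). The gripper opens to 85 mm and grips with 20 to 120 N. Pads are 22 mm wide; open, the fingers measure 114 mm over their backs; the gripper's body (76 mm by 85 mm) begins 54 mm behind the grasp point. The pads swing forward as they close: fully open they stand 13 mm farther back than shut.
Start: joints at [-88.602, 17.928, 85.812, -0, 76.261, -12.8], TCP at [128.754, -508.974, 404.694] pointing down, gripper open.
Joint ranges: [-168.41, 168.41], [-55.51, 124.54], [10.69, 146.95], [-70.63, 250.63], [1, 178], [-165.06, 165.06]. Speed limits (degrees/s): [136.94, 136.94, 172.46, 180, 180, 180].

### API

Orientations are given as a 3x3 rotation matrix whose columns are the frame's x, y, z axes.
In Python, from station import bot, imaging gives the robot as it stands.
- The arm moves only by the tool step_arm, never from a script. Its arguments are lists of equal length, an entry for each row: "grip": the opening, from -1 (shut) to 1 (fully open), so that 0 is half open; "dp": the shift along the tool's x, y, z in m, a list of three; "spin": the turn about the tool's z in degrees. In form: {"grip": [grip, ...], "dp": [[tx, ty, tz], ...], "spin": [spin, ...]}. A call has 1 to 20 rows; each row is the pose to reach, as a shift and turn from the pose commanded when the call began, along the tool's axes at that moment; what a row does not reach only later rows make up. A row lasts 1/8 s, in which the tool goes at most 62.5 mm and 10.7 degrees, less where a joint would pass 70% of its speed; a pose out of reach is approached as far as the arm can. A call with a gripper value outside its range is refused whole. The fingers move at their own pace and stop on an object; the grip force is fixed at half the most. Time passes only in rows, so rows that repeat a pose let the fingers close. It gives the time, the measured TCP pose, the force, the opening and the grip force at its end, in the units of the state.
- bot.get_state(): the state, without advancing time (a new reading comes with each control period).
- imaging.camera(name): name is "scene" or "top" or "wrist"; returns a dict with "pixels" (384x512x3 uint8, blue, green, red), "fovy" (degrees; the focal length in pixels is half the picture's height over the tangent of half this angle, whatever the lens; pixels are square), "cx", "cy" (the principal point, pixels), "R" (3x3) and "t" (3): a world point X has camera coordinates R X + t. Camera axes: x right, y down, z forward; pixel columns grow to the right and rows downward; lengths in mm; the calibration is good to about 2 mm. A picture is of the moment at which its call begins. There is no depth.
- bot.sign_off(): hands the job in; it is judged then, once.
The state is a dict: "time": time; "q": joint angles; "qd": joint speeds; "joint_torque": joint torques, N m; "tcp_pos": TCP position; "orientation": TCP orientation; "ft_force": force on the tool from outside, world axes, zero at the start; "wrist_torque": the same for the moment, N m; "gripper_width": finger opening in mm; "gripper_force": force on a finger pad.
Only numpy, scipy, OpenCV 4.12 (cv2) and the standard library are available. Lean on these libraries where they do the work, as an engineer would, in place of code of your own. Each camera call takes 0.05 s, during which the arm holds its last target. There are 200 camera calls.

### The job

Open the glass-grinding hood and load it: push the clear sash up gently from under its yellow rail until it has clicked onto its spring catch and hangs by itself with the rail's lower edge at the green height band. Then slide the tray with the amber vase fully home under the open sash, leaving the vase standing on the tray and the other things on the bench where they are.

Things in the scene. Friction and masses are not known exactly. Their poses are not given: they have to be found in the camera images.
- hood: Fixed clear dust hood, aluminium posts, blue top bar, standing sideways: 430 mm wide (y), 200 deep, 335 tall, open at its front (own -x) below the sash. Origin on the table under the middle of the sash; x points level into the hood (roughly to the robot's left, world +y), y roughly back to the robot, z up. 30 mm front posts at y = 200 and -200 mm. In front only the tray's rails, 12 mm high, at y = -147 and -13 mm, out to x = -190 mm.
- sash: Clear sash in the hood's plane x = 0, 340 mm wide, 84 tall, sliding up and down. Origin: middle of the lower edge (underside) of its yellow lift rail, 22 mm thick (x -11 to 11 mm) and 22 tall; axes as the hood. Starts fully down, edge 85 mm above the table. Counterbalanced but a little heavy: 1 to 4 N lift it slowly; uncaught, it sinks back. The robot's force on it, sideways part included, must stay below 20 N.
- lift_point (a point): Point on the lower edge of the sash's yellow rail, 95 mm from the middle towards +y (the end near the robot): the best place to push up, clear of vase and catch, with shut fingers tilted forward some 45 degrees under the rail (such fingers also push sideways). Under the closed rail 85 mm are free down to the table.
- tooth (a point): Centre of the 10 mm thick steel tooth at the sash's end near the robot (y = 200 mm), 10 mm above the rail's edge. Rising, it pushes a spring catch on the post aside (about 2 to 3 N more), which then snaps in under it: let down, the sash hangs there. 3 mm higher the tooth meets a spring buffer, 5 N more per mm over 12 mm of travel: once this is felt, the catch has been passed.
- band: Two green collars, 28 mm tall, one round each front post, marking the sash's height. Origin half-way between them in the sash plane, at mid-height of the collars; axes as the hood. The caught sash hangs with its lower edge within the band; the exact height cannot be measured: anywhere from 9 mm below to 9 mm above mid-band.
- tray: Aluminium tray plate 110 x 118 mm with a cork pad, sliding on rails along the hood's x at y = -80 mm. Origin: middle of the top of the pad, 13 mm above the table; axes as the hood. It starts at x = -75 mm in the hood's frame and is home at its end stop, x = 45 mm (travel 120 mm). It slides with 1.5 N of friction. Its red upright push plate stands before the plate (see tray_handle).
- tray_handle (a point): Centre of the tray's red push plate: 10 mm thick (x), 60 mm wide (y), 55 mm tall, its top 63 mm above the table; it stands 120 mm before (-x) the tray's origin. Push on its -x face, or pinch it from above.
- vase: Loose amber glass vase, 130 mm tall, largest diameter 68 mm, foot 62 mm, 350 g, upright on the tray; origin at the centre of its foot. It does not fit under the closed sash.
- blue_bottle: Loose dark blue bottle, 60 mm across, 150 mm tall; bystander. Origin at its foot.
- dropper: Loose white bottle with blue cap, 42 mm across, 100 mm tall; bystander. Origin at its foot.
- vial: Loose small amber vial, 32 mm across, 75 mm tall; bystander. Origin at its foot.
- dish: Loose dark glass dish, 104 mm across, 20 mm tall; bystander. Origin at its foot.
- stopper: Loose green glass stopper, 44 mm across, 55 mm tall; bystander. Origin at its foot.
Not all that is in view belongs to the job. Leave any pink, red or turquoise look-alike of the vase alone.

How it is judged:
By the outcome, as a careful person would: the job done as asked, in the order asked, and still so for the second after the job is handed in, with the robot touching nothing.
It also fails if it takes over 64 s, if anything falls off the work surface, if the arm or the gripper's body presses on something with over 40 N, if the wrist force passes 120 N, or if a joint passes its speed limit or range.

## Working session

There is one attempt and no reset: what is moved stays moved. The work goes in short steps, Python scripts to look and compute and a tool call to move; the robot and the scene stay as the last step left them, time stands still between calls to the robot, and variables do not carry over. Pictures are saved under pics/ and viewed, at most 10 in all, crops included, and the job is handed in when it is done.

Besides the shell and the picture viewer there is one more tool, called by a JSON object that holds its "op" and its "data". step_arm: Moves the arm, as the interface text tells. Its arguments: {"type":"object","properties":{"grip":{"type":"array"},"dp":{"type":"array"},"spin":{"type":"array"}},"required":["grip","dp","spin"]}

```bash
mkdir -p pics; ls; cat > h.py <<'E'
import numpy as np, cv2
from station import bot, imaging
def K(c):
    f=c["pixels"].shape[0]/2/np.tan(np.radians(c["fovy"]/2)); return f
def ray(c,u,v):
    R=np.array(c["R"]);t=np.array(c["t"]);f=K(c)
    d=R.T@np.array([(u-c["cx"])/f,(v-c["cy"])/f,1]); return -R.T@t,d/np.linalg.norm(d)
def onz(c,u,v,z):
    o,d=ray(c,u,v); return o+d*(z-o[2])/d[2]
def proj(c,X):
    p=np.array(c["R"])@np.array(X,float)+np.array(c["t"]); return np.array([c["cx"],c["cy"]])+K(c)*p[:2]/p[2]
def tri(a,ua,b,ub):
    o1,d1=ray(a,*ua);o2,d2=ray(b,*ub)
    s=np.linalg.lstsq(np.c_[d1,-d2],o2-o1,rcond=None)[0]
    p,q=o1+d1*s[0],o2+d2*s[1]; return (p+q)/2,np.linalg.norm(p-q)
E
python3 - <<'E'
from h import *
import pickle
cs={n:imaging.camera(n) for n in("scene","top")}
pickle.dump(cs,open("c0.pkl","wb"))
for n,c in cs.items():
    print(n,c["pixels"].shape,c["fovy"],c["cx"],c["cy"],np.round(c["R"],3).tolist(),np.round(c["t"]),[k for k in c])
    cv2.imwrite(f"pics/{n}0.png",cv2.resize(c["pixels"],(800,600)))
s=bot.get_state();print(s)
E
```

```text
pics
scene (384, 512, 3) 51.484992754150085 261.31506308612944 188.5670879476534 [[0.439, 0.899, -0.016], [0.642, -0.325, -0.694], [-0.629, 0.295, -0.719]] [-158. -321. 1357.] ['pixels', 'fovy', 'cx', 'cy', 'R', 't']
top (384, 512, 3) 54.82075977518244 261.4803197094392 188.25315607844422 [[0.013, -1.0, 0.025], [-0.995, -0.015, -0.094], [0.095, -0.024, -0.995]] [-133.  616.  861.] ['pixels', 'fovy', 'cx', 'cy', 'R', 't']
{'time': 0.1, 'q': array([-8.86006399e+01,  1.79554339e+01,  8.58481697e+01,  3.22459019e-04,
        7.62614506e+01, -1.27988574e+01]), 'qd': array([ 0.01791921, -0.07355375, -0.12590191,  0.06425513,  0.02044832,
        0.07603891]), 'joint_torque': array([ 2.67442192e-03, -4.12901509e+01, -2.60141766e+01, -2.59309672e-04,
        3.01016255e-03, -1.95884567e-06]), 'tcp_pos': array([ 128.76747977, -508.93172423,  404.20914659]), 'orientation': array([[ 9.69453312e-01,  2.45275915e-01, -2.22625133e-05],
       [ 2.45275781e-01, -9.69452682e-01,  1.13520375e-03],
       [ 2.56855685e-04, -1.10598749e-03, -9.99999355e-01]]), 'ft_force': array([ 0.2432873 , -0.22940215, -0.81382112]), 'wrist_torque': array([ 0.01289727,  0.01932682, -0.00582112]), 'gripper_force': 0.0, 'gripper_width': 85.38964417881178}
```

View pics/scene0.png

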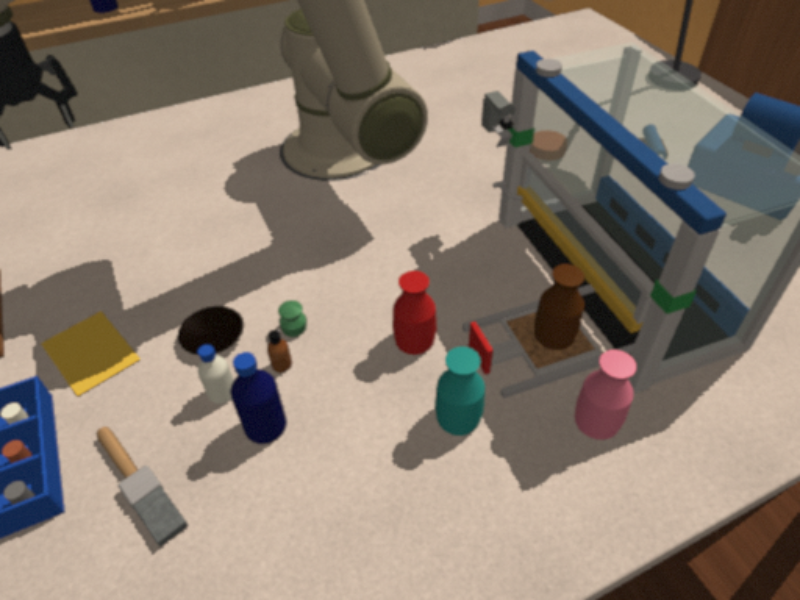

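View pics/top0.png

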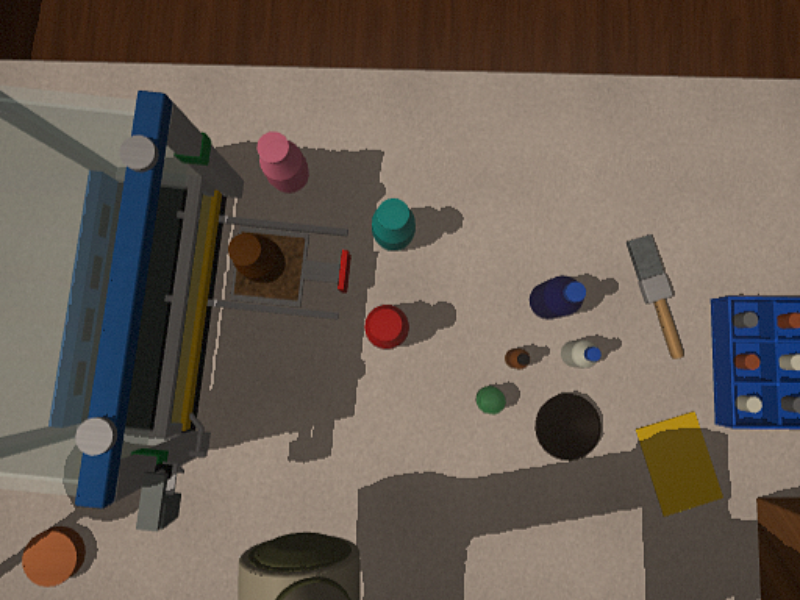

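The scene view shows the hood at right: yellow rail from (520,195) to (635,325), green collars at (522,137) and (672,297), red push plate at (481,347) and the amber vase at (560,305). The top view shows the rail from (180,425) to (222,195) and the push plate at (344,271). The bystanders are well off to the right.

```bash
python3 - <<'E'
from h import *
import pickle
cs=pickle.load(open("c0.pkl","rb"))
rng={"green":((45,120,40),(80,255,255)),"yellow":((18,140,70),(32,255,255)),"red":((0,190,90),(6,255,255)),"pinkred":((170,80,60),(180,255,255)),"teal":((82,120,60),(98,255,255)),"cork":((8,90,50),(17,190,160))}
M={}
for n,c in cs.items():
    hsv=cv2.cvtColor(c["pixels"],cv2.COLOR_BGR2HSV)
    for k,(lo,hi) in rng.items():
        m=cv2.inRange(hsv,lo,hi)
        N,l,st,ce=cv2.connectedComponentsWithStats(m)
        for i in range(1,N):
            if st[i,4]>25:
                pts=np.argwhere(l==i)[:,::-1].astype(np.int32)
                b=cv2.boxPoints(cv2.minAreaRect(pts))
                print(n,k,st[i,4],np.round(ce[i],1),np.round(b).astype(int).tolist())
E
```

```text
scene green 106 [333.1  87.8] [[325, 92], [327, 82], [340, 84], [339, 94]]
scene green 245 [429.2 191.3] [[414, 196], [419, 180], [444, 187], [440, 203]]
scene yellow 904 [371.3 167.9] [[328, 123], [335, 118], [411, 208], [404, 214]]
scene yellow 1796 [ 57.2 225.5] [[26, 219], [68, 195], [89, 230], [47, 254]]
scene red 883 [265.8 200.2] [[253, 174], [277, 174], [277, 225], [253, 225]]
scene red 102 [308.4 219.9] [[301, 207], [308, 205], [317, 235], [310, 238]]
scene pinkred 1578 [387.8 252.8] [[363, 274], [383, 219], [414, 230], [393, 285]]
scene teal 1318 [294.4 250.7] [[278, 276], [282, 221], [311, 223], [307, 278]]
scene cork 2666 [69.1 10.7] [[5, 0], [182, 0], [182, 32], [5, 32]]
scene cork 49 [312.8   1. ] [[306, 0], [324, 0], [324, 3], [306, 3]]
scene cork 1534 [405.6  10.7] [[341, 0], [439, 0], [439, 35], [341, 35]]
scene cork 4106 [477.7  28.4] [[435, 0], [511, 0], [511, 66], [435, 66]]
scene cork 166 [321.2  14.5] [[304, 16], [338, 8], [339, 13], [305, 21]]
scene cork 204 [350.5  89.9] [[341, 84], [360, 84], [360, 96], [341, 96]]
scene cork 208 [364.5 177.3] [[351, 177], [36
[... 1062 characters left out ...]
78], [203, 113], [180, 128]]
top teal 568 [249.3 142. ] [[238, 127], [261, 127], [261, 158], [238, 158]]
top cork 18858 [281.4  22.6] [[20, 0], [511, 0], [511, 49], [20, 49]]
top cork 834 [177.5 174.3] [[148, 188], [153, 147], [195, 152], [190, 192]]
top cork 273 [427.7 210.3] [[418, 193], [425, 190], [438, 227], [430, 230]]
top cork 75 [505.8 205. ] [[499, 202], [511, 201], [512, 208], [500, 209]]
top cork 114 [329.1 228.9] [[323, 223], [338, 223], [338, 235], [323, 235]]
top cork 93 [477.9 231. ] [[470, 235], [470, 227], [485, 227], [485, 235]]
top cork 533 [499.3 334.3] [[476, 334], [486, 315], [521, 334], [511, 353]]
top cork 942 [ 31.5 357.7] [[14, 339], [48, 339], [48, 375], [14, 375]]
```

```bash
python3 - <<'E'
from h import *
import pickle
cs=pickle.load(open("c0.pkl","rb"))
a=cs["scene"]["pixels"][60:270,270:512]; cv2.imwrite("pics/cropA.png",cv2.resize(a,None,fx=2.8,fy=2.8,interpolation=cv2.INTER_CUBIC))
E
```

```text
(no output)
```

View pics/cropA.png

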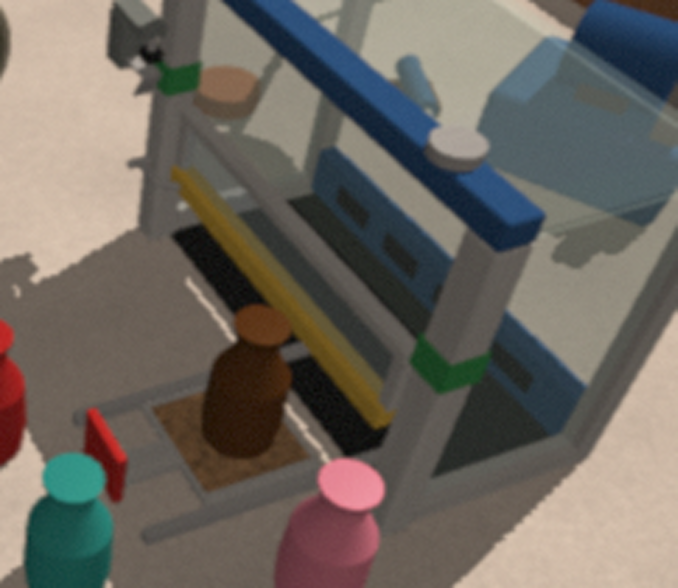

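The crop shows the rail from (175,172) to (388,420), with the vase in front of its far part. The tooth juts out beyond the near post at (140,160), and the catch sits above it at (150,40).

```bash
python3 - <<'E'
from h import *
import pickle
cs=pickle.load(open("c0.pkl","rb"));S,T=cs["scene"],cs["top"]
for c in (S,T): print("cam",np.round(ray(c,0,0)[0]))
for n,c,e in(("S",S,((328,123),(404,214))),("T",T,((118,275),(139,122)))):
    P=[onz(c,u,v,85) for u,v in e]; print(n,np.round(P).tolist(),np.linalg.norm(P[0]-P[1]))
print("tri",[ (np.round(p),round(r,1)) for p,r in (tri(S,(328,123),T,(118,275)),tri(S,(404,214),T,(139,122)))])
print("green",[ (np.round(p),round(r,1)) for p,r in (tri(S,(333.1,87.8),T,(96.4,290.6)),tri(S,(429.2,191.3),T,(126.6,98.5)))])
print("red",tri(S,(308.4,219.9),T,(218.9,172.2)))
print("redtop",[np.round(onz(T,*u,63)) for u in((219,185),(222,160))],[np.round(onz(S,*u,63)) for u in((302,207),(309,206))])
b=[(148,188),(153,147),(195,152),(190,192)]
print("cork",[np.round(onz(T,*u,13)) for u in b])
for nm,u,v,z in(("redvase top",385/1.5625,325/1.5625,90),("teal",394/1.5625,217/1.5625,130),("pink",272/1.5625,146/1.5625,130)):print(nm,np.round(onz(T,u,v,z)))
E
```

```text
cam [1129. -362.  750.]
cam [ 533. -103.  918.]
S [[405.0, 184.0, 85.0], [756.0, 153.0, 85.0]] 352.77171038514456
T [[417.0, 189.0, 85.0], [760.0, 159.0, 85.0]] 344.6670356157577
tri [(array([416., 181.,  95.]), np.float64(9.9)), (array([758., 155.,  86.]), np.float64(6.3))]
green [(array([402., 189., 192.]), np.float64(2.7)), (array([784., 159., 179.]), np.float64(5.9))]
red (array([652.36639872, -22.74881521,  48.36474977]), np.float64(0.3308494247141268))
redtop [array([621., -25.,  63.]), array([679., -30.,  63.])] [array([623., -24.,  63.]), array([627.,  -8.,  63.])]
cork [array([616., 152.,  13.]), array([717., 144.,  13.]), array([707.,  41.,  13.]), array([607.,  50.,  13.])]
redvase top [567. -90.  90.]
teal [ 715. -100.  130.]
pink [813.  71. 130.]
```

The measurements agree: sash middle near (588,180), hood yaw about −5°, band middle near z 185. The tool can't be tilted directly, so I'll test how an out-of-reach target is approached by moving inward towards the base.

{"op": "step_arm", "data": {"grip": [1,1,1,1,1,1,1,1], "dp": [[0.015,-0.06,0],[0.03,-0.12,0],[0.045,-0.18,0],[0.06,-0.24,0],[0.076,-0.3,0],[0.085,-0.34,0],[0.085,-0.34,0],[0.085,-0.34,0]], "spin": [0,0,0,0,0,0,0,0]}}

```text
time: 1.1
tcp_pos: [127.8, -159.0, 404.8]
orientation: [[0.969, 0.245, 0.0], [0.245, -0.969, -0.001], [-0.0, 0.001, -1.0]]
ft_force: [0.1, 0.0, -0.3]
gripper_width: 85.5
gripper_force: 0.0
```

{"op": "step_arm", "data": {"grip": [1,1,1,1,1], "dp": [[0,0,0.05],[0,0,0.1],[0,0,0.15],[0,0,0.18],[0,0,0.18]], "spin": [0,0,0,0,0]}}

```text
time: 1.72
tcp_pos: [130.3, -162.4, 225.7]
orientation: [[0.97, 0.245, -0.002], [0.245, -0.969, 0.008], [-0.0, -0.008, -1.0]]
ft_force: [-0.1, -0.0, 0.3]
gripper_width: 85.0
gripper_force: 0.0
```

```bash
python3 - <<'E'
from h import *
s=bot.get_state();print(s["q"].round(1),s["tcp_pos"].round(1),s["orientation"].round(3).tolist())
E
```

```text
[-8.520e+01 -6.800e+00  1.468e+02 -1.000e-01  4.050e+01 -9.300e+00] [ 130.3 -162.4  225.7] [[0.97, 0.245, -0.002], [0.245, -0.969, 0.008], [-0.0, -0.008, -1.0]]
```

{"op": "step_arm", "data": {"grip": [1,1,1,1], "dp": [[0.01,-0.04,-0.01],[0.01,-0.04,-0.01],[0.01,-0.04,-0.01],[0.01,-0.04,-0.01]], "spin": [0,0,0,0]}}

```text
time: 2.22
tcp_pos: [142.9, -132.8, 247.1]
orientation: [[0.97, 0.245, -0.009], [0.245, -0.97, 0.009], [-0.007, -0.011, -1.0]]
ft_force: [0.9, -0.6, 0.3]
gripper_width: 85.3
gripper_force: 0.0
```

```bash
python3 - <<'E'
from h import *
s=bot.get_state();print(s["q"].round(1),s["tcp_pos"].round(1),s["orientation"].round(3).tolist())
E
```

```text
[-79.3 -14.3 146.9  -0.6  48.   -3. ] [ 142.9 -132.8  247.1] [[0.97, 0.245, -0.009], [0.245, -0.97, 0.009], [-0.007, -0.011, -1.0]]
```

Tilting isn't available: it stays under 1° even at the joint limit. Instead I'll press the back of an open finger flat on the rail's front face and lift it by friction, with the total force under 20 N. I'll go to a stand-off in front of the lift point.

{"op": "step_arm", "data": {"grip": [1,1,1,1,1,1,1,1,1,1,1,1,1,1], "dp": [[0,0,-0.05],[0.03,-0.01,-0.08],[0.06,-0.02,-0.08],[0.1,-0.03,-0.08],[0.14,-0.045,-0.08],[0.18,-0.06,-0.08],[0.22,-0.07,-0.08],[0.26,-0.08,-0.08],[0.3,-0.095,-0.08],[0.34,-0.11,-0.08],[0.37,-0.12,-0.08],[0.39,-0.125,-0.08],[0.39,-0.125,-0.08],[0.39,-0.125,-0.08]], "spin": [0,0,2,4,6,8,10,12,14,16,18,19,19,19]}}

```text
time: 3.98
tcp_pos: [490.9, 83.2, 325.3]
orientation: [[0.996, -0.084, -0.01], [-0.084, -0.996, 0.009], [-0.011, -0.008, -1.0]]
ft_force: [0.5, -0.3, -0.1]
gripper_width: 85.3
gripper_force: 0.0
```

```bash
python3 - <<'E'
from h import *
s=bot.get_state();print(s["q"].round(1),s["tcp_pos"].round(1),s["orientation"].round(3).tolist(),s["ft_force"].round(2))
c=imaging.camera("wrist");cv2.imwrite("pics/w1.png",c["pixels"])
t=imaging.camera("top");cv2.imwrite("pics/t1.png",t["pixels"])
s=imaging.camera("scene");cv2.imwrite("pics/mix1.png",np.hstack([c["pixels"][:,:400],s["pixels"][:,150:]])[:, :780])
E
```

```text
[-4.  19.2 96.7  0.5 64.8 90.6] [490.9  83.2 325.3] [[0.996, -0.084, -0.01], [-0.084, -0.996, 0.009], [-0.011, -0.008, -1.0]] [ 0.51 -0.25 -0.13]
```

View pics/mix1.png

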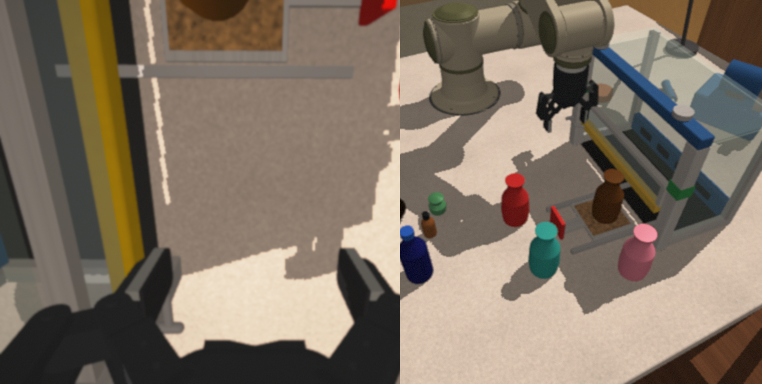

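The wrist view shows the rail at left (100–130, 0–280). The open gripper's outer knuckles bulge beyond the fingertips and slope back towards the body. That slope could act as a tilted pusher under the rail, so I'll measure its profile.

```bash
python3 - <<'E'
from h import *
c=imaging.camera("scene");s=bot.get_state();p=s["tcp_pos"];R=s["orientation"]
im=c["pixels"];F=6;x0,y0=225,0
u,v=proj(c,p+R@[0,0,100]);x0=int(u-60);y0=int(max(v-50,0))
z=cv2.resize(im[y0:y0+100,x0:x0+120],None,fx=F,fy=F,interpolation=cv2.INTER_CUBIC)
z=cv2.convertScaleAbs(z,alpha=1.6,beta=25)
for d in range(0,181,20):
    for y in range(-80,81,10):
        q=proj(c,p+R@[0,y,d]); q=(q-[x0,y0])*F
        cv2.circle(z,tuple(int(a) for a in q),3 if y%20==0 else 2,(0,255,255) if d%60 else (0,0,255),-1)
cv2.imwrite("pics/grip.png",z)
print(z.shape)
E
```

```text
(600, 720, 3)
```

View pics/grip.png

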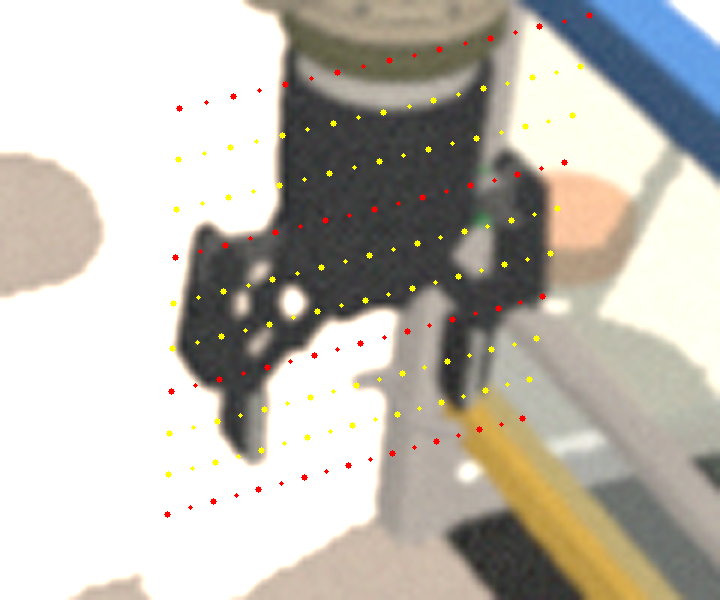

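The profile shows the outer knuckles standing about 73 mm off the tool axis, 60–110 mm ahead of the TCP, so they will touch the rail first with a flat back face. I'll descend so that this face is opposite the rail.

{"op": "step_arm", "data": {"grip": [1,1,1,1,1,1,1,1], "dp": [[0,0,0.03],[0,0,0.06],[0,0,0.09],[0,0,0.12],[0,0,0.141],[0,-0.006,0.141],[0,-0.01,0.141],[0,-0.01,0.141]], "spin": [0,0,0,0,0,0,0,0]}}

```text
time: 5.18
tcp_pos: [491.0, 95.3, 185.9]
orientation: [[0.997, -0.083, -0.007], [-0.083, -0.997, 0.009], [-0.008, -0.008, -1.0]]
ft_force: [0.4, -0.3, -0.0]
gripper_width: 85.3
gripper_force: 0.0
```

{"op": "step_arm", "data": {"grip": [1,1,1,1,1], "dp": [[0,-0.001,0],[0,-0.002,0],[0,-0.003,0],[0,-0.004,0],[0,-0.005,0]], "spin": [0,0,0,0,0]}}

```text
time: 5.8
tcp_pos: [491.2, 100.0, 184.9]
orientation: [[0.996, -0.084, -0.009], [-0.084, -0.996, 0.009], [-0.01, -0.008, -1.0]]
ft_force: [0.5, 0.5, -0.8]
gripper_width: 85.7
gripper_force: 0.0
```

{"op": "step_arm", "data": {"grip": [1,1,1,1], "dp": [[0,-0.001,0],[0,-0.002,0],[0,-0.003,0],[0,-0.003,0]], "spin": [0,0,0,0]}}

```text
time: 6.3
tcp_pos: [491.5, 102.0, 185.0]
orientation: [[0.996, -0.084, -0.01], [-0.084, -0.996, 0.007], [-0.011, -0.006, -1.0]]
ft_force: [-3.2, -12.6, 3.9]
gripper_width: 85.7
gripper_force: 0.0
```

{"op": "step_arm", "data": {"grip": [1,1,1,1], "dp": [[0,0,-0.002],[0,0,-0.004],[0,0,-0.006],[0,0,-0.008]], "spin": [0,0,0,0]}}

```text
time: 6.8
tcp_pos: [491.5, 101.9, 192.7]
orientation: [[0.996, -0.084, -0.01], [-0.084, -0.996, 0.007], [-0.011, -0.006, -1.0]]
ft_force: [-0.2, -10.6, -2.1]
gripper_width: 85.4
gripper_force: 0.0
```

```bash
cat > rail.py <<'E'
from h import *
# rail height from scene: yellow lower edge at world point on the front face near far end
def rail(show=True):
    c=imaging.camera("scene");hsv=cv2.cvtColor(c["pixels"],cv2.COLOR_BGR2HSV)
    m=cv2.inRange(hsv,(18,140,70),(32,255,255));m[:, :300]=0
    N,l,st,ce=cv2.connectedComponentsWithStats(m);out=[]
    ax=np.array([.087,.996,0]);ay=np.array([-.996,.087,0]);o=np.array([588,180,0])
    for y in(-120,-140,-20,20):   # search z where lower front edge enters the mask
        zs=np.arange(60,260,.5);k=[]
        for z in zs:
            u,v=np.round(proj(c,o-11*ax+y*ay+[0,0,z])).astype(int)
            k.append(m[v,u]>0 if 0<=v<384 and 0<=u<512 else False)
        k=zs[np.array(k)];out.append((y,k.min(),k.max()) if len(k) else (y,None))
    return out
if __name__=="__main__":
    print(rail());s=bot.get_state();print(s["time"].__round__(2),s["ft_force"].round(1),s["tcp_pos"].round(1))
E
python3 rail.py
```

```text
[(-120, np.float64(90.5), np.float64(125.5)), (-140, np.float64(91.0), np.float64(123.0)), (-20, np.float64(93.0), np.float64(121.5)), (20, np.float64(90.0), np.float64(124.0))]
6.85 [ -2.  -11.6  -0.9] [491.5 101.9 192.9]
```

{"op": "step_arm", "data": {"grip": [1,1,1,1,1,1], "dp": [[0,0,-0.002],[0,0,-0.004],[0,0,-0.006],[0,0,-0.008],[0,0,-0.01],[0,0,-0.012]], "spin": [0,0,0,0,0,0]}}

```text
time: 7.6
tcp_pos: [491.5, 101.9, 204.7]
orientation: [[0.996, -0.084, -0.011], [-0.084, -0.996, 0.007], [-0.011, -0.006, -1.0]]
ft_force: [-1.2, -10.0, -1.8]
gripper_width: 85.6
gripper_force: 0.0
```

```bash
python3 rail.py
```

```text
[(-120, np.float64(103.5), np.float64(135.0)), (-140, np.float64(104.0), np.float64(135.0)), (-20, np.float64(103.0), np.float64(134.0)), (20, np.float64(105.0), np.float64(134.0))]
7.65 [ -1.1 -10.5   0.1] [491.5 101.9 204.9]
```

Friction works: the rail has risen about 12 mm with the tool at only 2 N vertical. Continuing.

{"op": "step_arm", "data": {"grip": [1,1,1,1,1,1,1,1,1,1,1,1,1,1,1,1,1,1], "dp": [[0,0,-0.003],[0,0,-0.006],[0,0,-0.009],[0,0,-0.012],[0,0,-0.015],[0,0,-0.018],[0,0,-0.021],[0,0,-0.024],[0,0,-0.027],[0,0,-0.03],[0,0,-0.033],[0,0,-0.036],[0,0,-0.039],[0,0,-0.042],[0,0,-0.045],[0,0,-0.048],[0,0,-0.051],[0,0,-0.054]], "spin": [0,0,0,0,0,0,0,0,0,0,0,0,0,0,0,0,0,0]}}

```text
time: 9.9
tcp_pos: [491.7, 101.8, 258.5]
orientation: [[0.996, -0.083, -0.012], [-0.083, -0.996, 0.007], [-0.012, -0.006, -1.0]]
ft_force: [-3.1, -6.3, -2.8]
gripper_width: 85.5
gripper_force: 0.0
```

```bash
python3 rail.py
```

```text
[(-120, np.float64(156.5), np.float64(187.5)), (-140, np.float64(158.0), np.float64(188.0)), (-20, np.float64(158.5), np.float64(187.0)), (20, np.float64(158.0), np.float64(189.0))]
9.95 [-3.7 -6.3 -0.7] [491.8 101.8 258.8]
```

{"op": "step_arm", "data": {"grip": [1,1,1,1,1,1,1], "dp": [[0,-0.0006,0],[0,-0.0006,-0.002],[0,-0.0006,-0.004],[0,-0.0006,-0.006],[0,-0.0006,-0.008],[0,-0.0006,-0.01],[0,-0.0006,-0.012]], "spin": [0,0,0,0,0,0,0]}}

```text
time: 10.82
tcp_pos: [491.9, 101.9, 270.2]
orientation: [[0.996, -0.084, -0.012], [-0.084, -0.996, 0.007], [-0.013, -0.006, -1.0]]
ft_force: [-2.2, -9.7, -4.6]
gripper_width: 85.4
gripper_force: 0.0
```

```bash
python3 rail.py
```

```text
[(-120, np.float64(171.0), np.float64(198.5)), (-140, np.float64(168.5), np.float64(199.0)), (-20, np.float64(170.5), np.float64(198.5)), (20, np.float64(173.0), np.float64(201.0))]
10.88 [-2.  -9.8 -3.7] [491.9 101.9 270.4]
```

{"op": "step_arm", "data": {"grip": [1,1,1,1,1], "dp": [[0,-0.0003,0],[0,-0.0003,-0.001],[0,-0.0003,-0.002],[0,-0.0003,-0.003],[0,-0.0003,-0.004]], "spin": [0,0,0,0,0]}}

```text
time: 11.5
tcp_pos: [492.0, 102.0, 274.1]
orientation: [[0.996, -0.084, -0.012], [-0.084, -0.996, 0.006], [-0.013, -0.005, -1.0]]
ft_force: [-2.6, -11.6, -3.8]
gripper_width: 85.3
gripper_force: 0.0
```

{"op": "step_arm", "data": {"grip": [1,1,1,1], "dp": [[0,0,-0.001],[0,0,-0.002],[0,0,-0.003],[0,0,-0.004]], "spin": [0,0,0,0]}}

```text
time: 12.0
tcp_pos: [492.0, 102.0, 278.0]
orientation: [[0.996, -0.084, -0.013], [-0.084, -0.996, 0.006], [-0.013, -0.005, -1.0]]
ft_force: [-2.3, -11.4, -5.5]
gripper_width: 85.4
gripper_force: 0.0
```

```bash
python3 rail.py
```

```text
[(-120, np.float64(176.5), np.float64(207.0)), (-140, np.float64(175.0), np.float64(206.5)), (-20, np.float64(176.0), np.float64(206.5)), (20, np.float64(178.5), np.float64(206.5))]
12.05 [ -2.  -11.9  -4.2] [492.  102.  278.1]
```

{"op": "step_arm", "data": {"grip": [1,1,1], "dp": [[0,-0.0001,-0.001],[0,-0.0001,-0.002],[0,-0.0001,-0.003]], "spin": [0,0,0]}}

```text
time: 12.42
tcp_pos: [492.0, 102.0, 281.0]
orientation: [[0.996, -0.084, -0.013], [-0.084, -0.996, 0.006], [-0.013, -0.005, -1.0]]
ft_force: [-3.3, -11.2, -4.3]
gripper_width: 85.7
gripper_force: 0.0
```

{"op": "step_arm", "data": {"grip": [1,1,1], "dp": [[0,0,-0.001],[0,0,-0.002],[0,0,-0.003]], "spin": [0,0,0]}}

```text
time: 12.8
tcp_pos: [492.0, 102.0, 284.2]
orientation: [[0.996, -0.084, -0.013], [-0.083, -0.996, 0.006], [-0.013, -0.005, -1.0]]
ft_force: [-4.1, -12.2, -3.5]
gripper_width: 84.8
gripper_force: 0.0
```

```bash
python3 rail.py
```

```text
[(-120, np.float64(182.5), np.float64(214.5)), (-140, np.float64(183.0), np.float64(212.5)), (-20, np.float64(183.5), np.float64(215.0)), (20, np.float64(187.0), np.float64(214.5))]
12.85 [ -4.9 -12.3  -3.4] [492.  102.  284.3]
```

{"op": "step_arm", "data": {"grip": [1,1,1], "dp": [[0,0,-0.001],[0,0,-0.002],[0,0,-0.002]], "spin": [0,0,0]}}

```text
time: 13.22
tcp_pos: [492.0, 102.0, 286.3]
orientation: [[0.996, -0.083, -0.012], [-0.083, -0.996, 0.006], [-0.013, -0.005, -1.0]]
ft_force: [-4.0, -11.5, -2.5]
gripper_width: 85.6
gripper_force: 0.0
```

{"op": "step_arm", "data": {"grip": [1,1,1], "dp": [[0,0,-0.001],[0,0,-0.002],[0,0,-0.002]], "spin": [0,0,0]}}

```text
time: 13.6
tcp_pos: [492.1, 102.0, 288.4]
orientation: [[0.996, -0.083, -0.012], [-0.083, -0.997, 0.006], [-0.013, -0.005, -1.0]]
ft_force: [-5.1, -12.2, -0.7]
gripper_width: 85.5
gripper_force: 0.0
```

```bash
python3 rail.py
```

```text
[(-120, np.float64(188.0), np.float64(217.5)), (-140, np.float64(185.5), np.float64(218.0)), (-20, np.float64(187.5), np.float64(217.0)), (20, np.float64(189.5), np.float64(217.5))]
13.65 [ -5.9 -11.9  -1.2] [492.1 102.  288.3]
```

{"op": "step_arm", "data": {"grip": [1,1,1], "dp": [[0,0,-0.001],[0,0,-0.002],[0,0,-0.002]], "spin": [0,0,0]}}

```text
time: 14.02
tcp_pos: [492.1, 102.0, 290.5]
orientation: [[0.996, -0.083, -0.012], [-0.083, -0.997, 0.006], [-0.013, -0.005, -1.0]]
ft_force: [-6.4, -11.9, 0.5]
gripper_width: 85.4
gripper_force: 0.0
```

{"op": "step_arm", "data": {"grip": [1,1,1], "dp": [[0,0,-0.001],[0,0,-0.001],[0,0,-0.001]], "spin": [0,0,0]}}

```text
time: 14.4
tcp_pos: [492.1, 102.0, 291.3]
orientation: [[0.996, -0.083, -0.012], [-0.083, -0.997, 0.006], [-0.013, -0.005, -1.0]]
ft_force: [-4.4, -12.2, -1.0]
gripper_width: 85.5
gripper_force: 0.0
```

```bash
python3 rail.py;  python3 - <<'E'
from h import *
c=imaging.camera("scene");a=c["pixels"][40:160,290:420];cv2.imwrite("pics/catch.png",cv2.resize(a,None,fx=5,fy=5,interpolation=cv2.INTER_CUBIC))
E
```

```text
[(-120, np.float64(189.5), np.float64(220.0)), (-140, np.float64(191.0), np.float64(220.5)), (-20, np.float64(190.5), np.float64(220.0)), (20, np.float64(193.0), np.float64(220.0))]
14.45 [ -4.8 -11.3  -0.7] [492.1 102.  291.4]
```

View pics/catch.png

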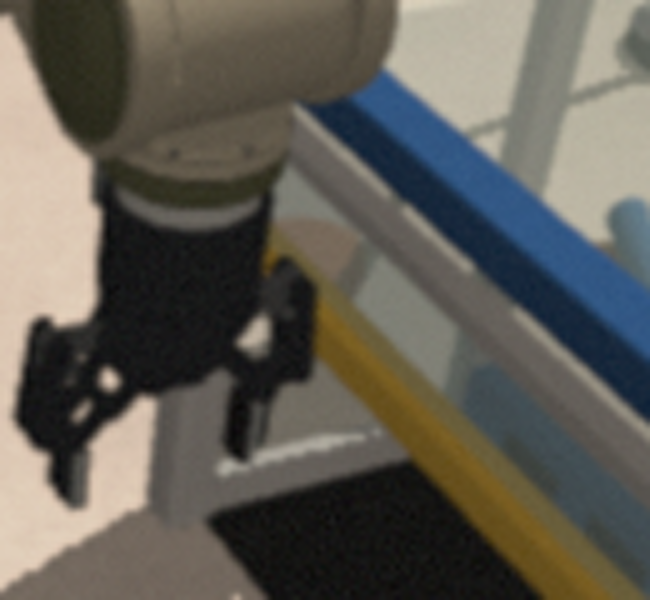

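{"op": "step_arm", "data": {"grip": [1,1,1], "dp": [[0,0,-0.001],[0,0,-0.002],[0,0,-0.002]], "spin": [0,0,0]}}

```text
time: 14.88
tcp_pos: [492.1, 102.0, 293.3]
orientation: [[0.996, -0.083, -0.012], [-0.083, -0.997, 0.006], [-0.013, -0.005, -1.0]]
ft_force: [-4.9, -11.7, -1.6]
gripper_width: 85.4
gripper_force: 0.0
```

```bash
python3 rail.py
```

```text
[(-120, np.float64(191.0), np.float64(222.5)), (-140, np.float64(191.5), np.float64(222.5)), (-20, np.float64(193.0), np.float64(223.0)), (20, np.float64(195.5), np.float64(222.5))]
14.93 [ -5.  -11.5  -0.7] [492.1 102.  293.3]
```

{"op": "step_arm", "data": {"grip": [1,1,1], "dp": [[0,0,-0.001],[0,0,-0.002],[0,0,-0.002]], "spin": [0,0,0]}}

```text
time: 15.3
tcp_pos: [492.1, 102.0, 295.0]
orientation: [[0.996, -0.083, -0.013], [-0.083, -0.996, 0.006], [-0.013, -0.005, -1.0]]
ft_force: [-3.8, -9.5, -5.5]
gripper_width: 85.0
gripper_force: 0.0
```

```bash
python3 rail.py; python3 -c "
from h import *
s=bot.get_state();print(s['wrist_torque'].round(2),s['q'].round(1))"
```

```text
[(-120, np.float64(193.5), np.float64(223.0)), (-140, np.float64(194.0), np.float64(223.0)), (-20, np.float64(195.0), np.float64(223.0)), (20, np.float64(195.5), np.float64(225.5))]
15.35 [ -3.4 -11.2  -4.6] [492.1 102.  295. ]
[-1.43  0.43  0.11] [-1.7 22.  97.8  0.4 60.9 92.9]
```

{"op": "step_arm", "data": {"grip": [1,1,1], "dp": [[0,-0.0002,-0.0005],[0,-0.0002,-0.001],[0,-0.0002,-0.001]], "spin": [0,0,0]}}

```text
time: 15.72
tcp_pos: [492.2, 102.0, 295.8]
orientation: [[0.996, -0.084, -0.013], [-0.084, -0.996, 0.006], [-0.013, -0.005, -1.0]]
ft_force: [-1.9, -12.5, -6.7]
gripper_width: 85.5
gripper_force: 0.0
```

{"op": "step_arm", "data": {"grip": [1,1,1], "dp": [[0,0,-0.0005],[0,0,-0.001],[0,0,-0.001]], "spin": [0,0,0]}}

```text
time: 16.1
tcp_pos: [492.3, 101.9, 296.8]
orientation: [[0.996, -0.084, -0.013], [-0.084, -0.996, 0.006], [-0.013, -0.004, -1.0]]
ft_force: [-0.8, -13.2, -6.9]
gripper_width: 85.3
gripper_force: 0.0
```

```bash
python3 rail.py
```

```text
[(-120, np.float64(193.5), np.float64(223.0)), (-140, np.float64(194.0), np.float64(222.5)), (-20, np.float64(195.0), np.float64(223.0)), (20, np.float64(195.5), np.float64(225.5))]
16.15 [ -1.6 -13.2  -6.7] [492.3 101.9 296.8]
```

The rail has stopped rising and the tool slips at about 7 N, so this is probably the buffer. I'll lower a little to see whether the sash hangs.

{"op": "step_arm", "data": {"grip": [1,1,1,1,1,1,1], "dp": [[0,0,0.001],[0,0,0.002],[0,0,0.003],[0,0,0.004],[0,0,0.005],[0,0,0.006],[0,0,0.007]], "spin": [0,0,0,0,0,0,0]}}

```text
time: 17.02
tcp_pos: [492.6, 101.9, 291.1]
orientation: [[0.996, -0.084, -0.01], [-0.084, -0.996, 0.006], [-0.01, -0.005, -1.0]]
ft_force: [-1.5, -13.9, 3.0]
gripper_width: 85.2
gripper_force: 0.0
```

```bash
python3 rail.py
```

```text
[(-120, np.float64(189.5), np.float64(220.0)), (-140, np.float64(191.0), np.float64(220.5)), (-20, np.float64(190.5), np.float64(220.0)), (20, np.float64(193.0), np.float64(217.5))]
17.07 [ -1.6 -13.4   0.4] [492.6 102.  291. ]
```

{"op": "step_arm", "data": {"grip": [1,1,1,1], "dp": [[0,0,0.001],[0,0,0.002],[0,0,0.003],[0,0,0.004]], "spin": [0,0,0,0]}}

```text
time: 17.58
tcp_pos: [492.7, 102.3, 287.2]
orientation: [[0.996, -0.084, -0.009], [-0.084, -0.996, 0.007], [-0.009, -0.006, -1.0]]
ft_force: [-1.7, -8.8, 0.7]
gripper_width: 85.2
gripper_force: 0.0
```

```bash
python3 rail.py
```

```text
[(-120, np.float64(189.5), np.float64(220.0)), (-140, np.float64(191.0), np.float64(220.5)), (-20, np.float64(190.5), np.float64(220.0)), (20, np.float64(190.0), np.float64(220.0))]
17.62 [ 0.6 -8.3 -0.2] [492.6 102.4 287. ]
```

The rail stays put while the tool drops 4 mm, so it looks caught. I'll back off and check that it hangs.

{"op": "step_arm", "data": {"grip": [1,1,1,1,1,1,1,1], "dp": [[0,0.005,0],[0,0.02,0],[0,0.05,0],[0,0.09,0],[0,0.13,0],[0,0.17,0],[0,0.17,0],[0,0.17,0]], "spin": [0,0,0,0,0,0,0,0]}}

```text
time: 18.62
tcp_pos: [478.1, -66.2, 285.5]
orientation: [[0.996, -0.084, -0.009], [-0.084, -0.996, 0.009], [-0.01, -0.008, -1.0]]
ft_force: [-0.0, 0.2, -0.4]
gripper_width: 85.4
gripper_force: 0.0
```

```bash
python3 rail.py;  python3 - <<'E'
from h import *
c=imaging.camera("scene");a=c["pixels"][40:260,240:512];cv2.imwrite("pics/hang.png",cv2.resize(a,None,fx=2.7,fy=2.7,interpolation=cv2.INTER_CUBIC))
E
```

```text
[(-120, np.float64(189.5), np.float64(220.0)), (-140, np.float64(191.0), np.float64(220.5)), (-20, np.float64(190.5), np.float64(220.0)), (20, np.float64(190.0), np.float64(220.0))]
18.68 [ 0.  -0.6  0.4] [478.2 -65.7 285.6]
```

View pics/hang.png

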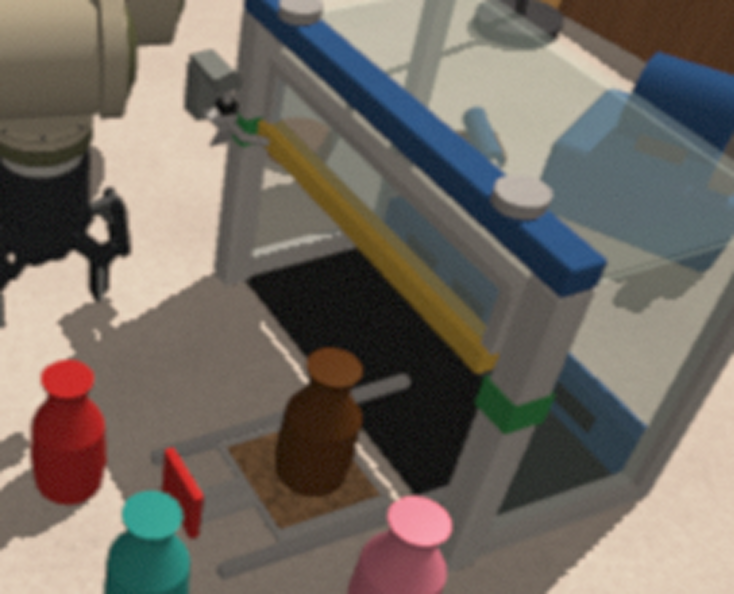

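The sash hangs by itself: in this crop the rail ends are at (262,135) and (485,362), on the green collars (245,128) and (515,400). Next I'll rise and go over the red plate with the fingers part open, then descend straddling it so that the rear finger pushes it.

{"op": "step_arm", "data": {"grip": [0.5,-0.2,-0.3,-0.3,-0.3,-0.3,-0.3,-0.3,-0.3,-0.3,-0.3], "dp": [[0,0,-0.035],[0,0,-0.07],[0.03,-0.01,-0.08],[0.06,-0.02,-0.08],[0.09,-0.03,-0.08],[0.12,-0.04,-0.08],[0.15,-0.053,-0.08],[0.167,-0.06,-0.08],[0.167,-0.06,-0.08],[0.167,-0.06,-0.08],[0.167,-0.06,-0.08]], "spin": [0,0,0,0,0,0,0,0,0,0,0]}}

```text
time: 20.1
tcp_pos: [649.9, -21.1, 364.7]
orientation: [[0.996, -0.084, -0.009], [-0.084, -0.996, 0.009], [-0.01, -0.008, -1.0]]
ft_force: [-0.4, -0.1, -0.1]
gripper_width: 29.9
gripper_force: 0.0
```

```bash
python3 - <<'E'
from h import *
c=imaging.camera("wrist");im=c["pixels"]
s=bot.get_state();p=s["tcp_pos"];R=s["orientation"];print(p.round(1),s["gripper_width"])
hsv=cv2.cvtColor(im,cv2.COLOR_BGR2HSV);m=cv2.inRange(hsv,(0,150,60),(8,255,255))|cv2.inRange(hsv,(174,150,60),(180,255,255))
N,l,st,ce=cv2.connectedComponentsWithStats(m)
for i in range(1,N):
    if st[i,4]>60:
        b=cv2.boxPoints(cv2.minAreaRect(np.argwhere(l==i)[:,::-1].astype(np.int32)))
        W=np.array([onz(c,*q,63) for q in b]);print(st[i],W.round(0).tolist(),((W.mean(0)-p)@R).round(1))
cv2.imwrite("pics/w2.png",im)
E
```

```text
[650.  -21.2 364.8] 29.860560095165678
[254 144  10  66 606] [[687.0, -21.0, 63.0], [686.0, -29.0, 63.0], [620.0, -24.0, 63.0], [621.0, -15.0, 63.0]] [  6.4   3.1 301.7]
[ 293  206   75   84 3673] [[602.0, -44.0, 63.0], [630.0, -87.0, 63.0], [532.0, -146.0, 63.0], [497.0, -101.0, 63.0]] [-75.4  82.6 301.9]
```

View pics/w2.png

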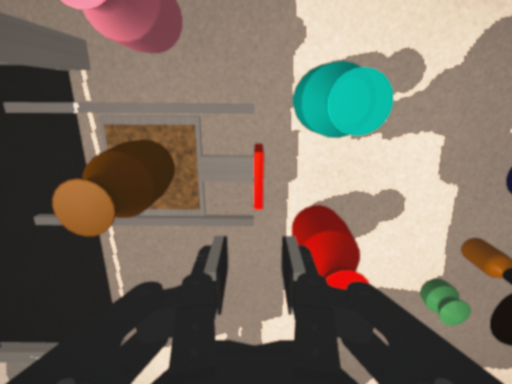

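The wrist view shows the plate edge-on at (258,177), between and ahead of the fingers' line. The teal look-alike (335,100) and the red one (325,240) are both clear of the descent. Descending.

{"op": "step_arm", "data": {"grip": [-0.3,-0.3,-0.3,-0.3,-0.3,-0.3,-0.3,-0.3,-0.3,-0.3], "dp": [[0.005,0.002,0.02],[0.005,0.002,0.05],[0.005,0.002,0.08],[0.005,0.002,0.1],[0.005,0.002,0.12],[0.005,0.002,0.135],[0.005,0.002,0.15],[0.005,0.002,0.16],[0.005,0.002,0.17],[0.005,0.002,0.17]], "spin": [0,0,0,0,0,0,0,0,0,0]}}

```text
time: 21.4
tcp_pos: [653.6, -21.9, 193.7]
orientation: [[0.996, -0.084, -0.01], [-0.084, -0.996, 0.009], [-0.011, -0.008, -1.0]]
ft_force: [0.1, 0.3, 0.7]
gripper_width: 29.7
gripper_force: 0.0
```

{"op": "step_arm", "data": {"grip": [-0.3,-0.3,-0.3,-0.3,-0.3,-0.3,-0.3,-0.3,-0.3,-0.3,-0.3,-0.3,-0.3,-0.3,-0.3,-0.3,-0.3,-0.3,-0.3,-0.3], "dp": [[0,-0.002,0],[0,-0.004,0],[0,-0.006,0],[0,-0.008,0],[0,-0.01,0],[0,-0.012,0],[0,-0.014,0],[0,-0.017,0],[0,-0.02,0],[0,-0.024,0],[0,-0.028,0],[0,-0.032,0],[0,-0.036,0],[0,-0.04,0],[0,-0.044,0],[0,-0.048,0],[0,-0.052,0],[0,-0.055,0],[0,-0.058,0],[0,-0.06,0]], "spin": [0,0,0,0,0,0,0,0,0,0,0,0,0,0,0,0,0,0,0,0]}}

```text
time: 23.9
tcp_pos: [658.7, 38.0, 194.8]
orientation: [[0.996, -0.084, -0.009], [-0.084, -0.996, 0.009], [-0.01, -0.008, -1.0]]
ft_force: [0.2, -1.3, -2.0]
gripper_width: 29.8
gripper_force: 0.8
```

```bash
python3 - <<'E'
from h import *
c=imaging.camera("scene");s=bot.get_state();print(s["ft_force"].round(1),s["tcp_pos"].round(1),s["orientation"].round(3).tolist())
a=c["pixels"][40:260,240:512];cv2.imwrite("pics/push.png",cv2.resize(a,None,fx=2.7,fy=2.7,interpolation=cv2.INTER_CUBIC))
E
```

```text
[-0.1 -1.4  0.3] [658.7  38.2 194.8] [[0.996, -0.084, -0.009], [-0.083, -0.996, 0.009], [-0.01, -0.008, -1.0]]
```

View pics/push.png

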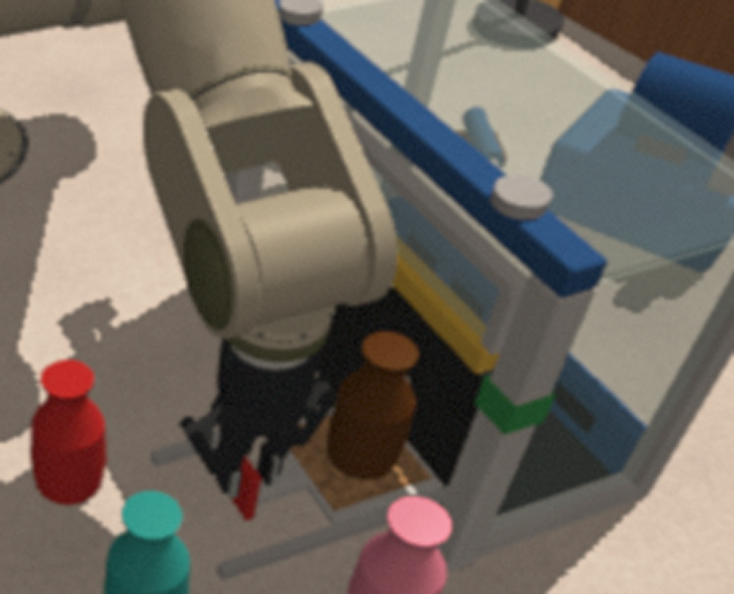

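The tray slides and the vase stands. But the wrist fork (from about (205,290) to (375,240)) reaches some 75–80 mm towards the hood, so going all the way like this would bring it to the sash. I'll push 25 mm more, then re-engage with the back of the open front finger, which keeps the wrist farther out.

{"op": "step_arm", "data": {"grip": [-0.3,-0.3,-0.3,-0.3,-0.3,-0.3,-0.3,-0.3,-0.3,-0.3,-0.3,-0.3,-0.3,-0.3,-0.3,-0.3], "dp": [[0,-0.003,0],[0,-0.007,0],[0,-0.011,0],[0,-0.015,0],[0,-0.019,0],[0,-0.022,0],[0,-0.024,0],[0,-0.025,0],[0,-0.025,0],[0,-0.019,0],[0,-0.019,-0.03],[0,-0.019,-0.07],[0,-0.019,-0.12],[0,-0.019,-0.15],[0,-0.019,-0.15],[0,-0.019,-0.15]], "spin": [0,0,0,0,0,0,0,0,0,0,0,0,0,0,0,0]}}

```text
time: 25.95
tcp_pos: [661.5, 55.2, 343.7]
orientation: [[0.996, -0.084, -0.011], [-0.084, -0.996, 0.009], [-0.012, -0.008, -1.0]]
ft_force: [0.3, -0.6, -0.1]
gripper_width: 29.6
gripper_force: 0.0
```

```bash
cat > red.py <<'E'
from h import *
c=imaging.camera("top");im=c["pixels"];s=bot.get_state();p=s["tcp_pos"];R=s["orientation"]
hsv=cv2.cvtColor(im,cv2.COLOR_BGR2HSV);m=cv2.inRange(hsv,(0,150,60),(8,255,255))|cv2.inRange(hsv,(174,150,60),(180,255,255))
N,l,st,ce=cv2.connectedComponentsWithStats(m);o=np.array([588,180])
for i in range(1,N):
    if st[i,4]>25:
        W=onz(c,*ce[i],50)[:2]-o;print("top",st[i],(W+o).round(1),"hood",(W@[.087,.996]).round(1),(W@[-.996,.087]).round(1))
W=p[:2]-o;print("tcp",p.round(1),"hood",(W@[.087,.996]).round(1),(W@[-.996,.087]).round(1),s["ft_force"].round(1),round(s["time"],2))
E
python3 red.py
```

```text
top [183 164   6  18  71] [649.6  56.1] hood -118.1 -72.1
top [233 195  29  28 599] [567.1 -90.2] hood -270.9 -2.7
top [471 228  14   8  32] [ 521. -634.] hood -816.6 -4.1
tcp [661.6  55.3 343.4] hood -117.8 -84.1 [-0.2 -0.2  0.1] 26.0
```

{"op": "step_arm", "data": {"grip": [0.3,1,1,1,1,1,1,1,1,1,1,1,1,1], "dp": [[0,0.02,0],[0,0.05,0],[0,0.08,0],[-0.002,0.092,0],[-0.002,0.092,0],[-0.002,0.092,0.03],[-0.002,0.092,0.06],[-0.002,0.092,0.09],[-0.002,0.092,0.11],[-0.002,0.092,0.13],[-0.002,0.092,0.15],[-0.002,0.092,0.165],[-0.002,0.092,0.173],[-0.002,0.092,0.173]], "spin": [0,0,0,0,0,0,0,0,0,0,0,0,0,0]}}

```text
time: 27.75
tcp_pos: [650.4, -34.5, 171.0]
orientation: [[0.996, -0.084, -0.009], [-0.084, -0.996, 0.009], [-0.01, -0.008, -1.0]]
ft_force: [0.4, -0.3, -0.5]
gripper_width: 85.5
gripper_force: 0.0
```

```bash
python3 red.py
```

```text
top [236 195  26  28 548] [566.4 -93.1] hood -273.9 -2.2
tcp [650.5 -34.6 171.6] hood -208.3 -81.0 [ 0.5 -0.4  0.2] 27.8
```

{"op": "step_arm", "data": {"grip": [1,1,1,1,1,1,1,1,1,1,1,1,1,1,1,1,1,1], "dp": [[0,-0.003,0],[0,-0.006,0],[0,-0.008,0],[0,-0.01,0],[0,-0.012,0],[0,-0.014,0],[0,-0.017,0],[0,-0.02,0],[0,-0.023,0],[0,-0.026,0],[0,-0.029,0],[0,-0.032,0],[0,-0.035,0],[0,-0.038,0],[0,-0.041,0],[0,-0.043,0],[0,-0.045,0],[0,-0.045,0]], "spin": [0,0,0,0,0,0,0,0,0,0,0,0,0,0,0,0,0,0]}}

```text
time: 30.05
tcp_pos: [654.1, 10.6, 171.6]
orientation: [[0.996, -0.083, -0.009], [-0.083, -0.996, 0.009], [-0.01, -0.008, -1.0]]
ft_force: [-0.5, 0.1, 0.2]
gripper_width: 85.7
gripper_force: 0.0
```

{"op": "step_arm", "data": {"grip": [1,1,1,1,1], "dp": [[0,-0.001,0],[0,-0.002,0],[0,-0.003,0],[0,-0.004,0],[0,-0.004,0]], "spin": [0,0,0,0,0]}}

```text
time: 30.68
tcp_pos: [654.5, 14.4, 171.6]
orientation: [[0.996, -0.084, -0.009], [-0.084, -0.996, 0.009], [-0.01, -0.008, -1.0]]
ft_force: [-0.5, -0.5, 0.0]
gripper_width: 85.6
gripper_force: 0.0
```

```bash
python3 red.py
```

```text
top [233 195  29  28 603] [567.1 -90.4] hood -271.1 -2.8
top [471 228  11   8  37] [ 521.1 -633.5] hood -816.1 -4.2
tcp [654.5  14.4 171.7] hood -159.2 -80.6 [-0.4 -0.3 -0.2] 30.73
```

{"op": "step_arm", "data": {"grip": [1,1,1,1], "dp": [[0,-0.002,0],[0,-0.004,0],[0,-0.006,0],[0,-0.008,0]], "spin": [0,0,0,0]}}

```text
time: 31.22
tcp_pos: [655.1, 18.1, 172.2]
orientation: [[0.996, -0.084, -0.011], [-0.084, -0.996, 0.002], [-0.011, -0.001, -1.0]]
ft_force: [-10.3, -36.5, 5.5]
gripper_width: 85.2
gripper_force: 3.4
```

```bash
python3 red.py; python3 - <<'E'
from h import *
c=imaging.camera("scene");a=c["pixels"][60:260,270:512];cv2.imwrite("pics/push2.png",cv2.resize(a,None,fx=2.8,fy=2.8,interpolation=cv2.INTER_CUBIC))
E
```

```text
top [233 195  29  28 601] [567.1 -90.2] hood -270.9 -2.7
tcp [655.1  18.1 172.2] hood -155.4 -80.9 [ -8.1 -31.6   4.3] 31.27
```

View pics/push2.png

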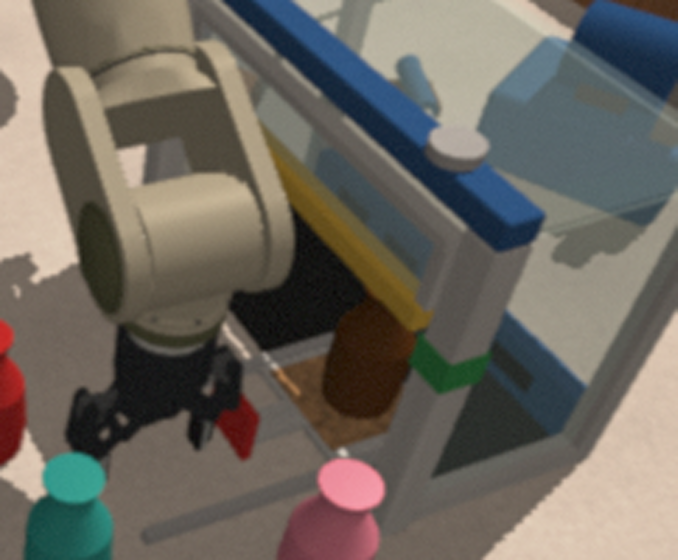

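The tray is at its end stop: force rose to 36 N with the plate face at hood x ≈ −81. The vase stands under the open sash at about (368,360), and the rail is at the green band. I'll back off and clear.

{"op": "step_arm", "data": {"grip": [1,1,1,1,1,1,1,1,1], "dp": [[0,0.005,0],[0,0.02,0],[0,0.04,0],[0,0.045,-0.03],[0,0.045,-0.08],[0,0.05,-0.13],[0,0.06,-0.19],[-0.05,0.1,-0.2],[-0.1,0.14,-0.2]], "spin": [0,0,0,0,0,0,0,0,0]}}

```text
time: 32.45
tcp_pos: [547.2, -109.9, 372.6]
orientation: [[0.997, -0.083, -0.007], [-0.083, -0.997, 0.008], [-0.007, -0.007, -1.0]]
ft_force: [-0.1, -1.3, -1.0]
gripper_width: 85.4
gripper_force: 0.0
```

{"op": "step_arm", "data": {"grip": [1,1,1,1,1,1], "dp": [[-0.03,0.05,0],[-0.06,0.1,0],[-0.09,0.15,0],[-0.1,0.2,0],[-0.1,0.2,0],[-0.1,0.2,0]], "spin": [0,0,0,0,0,0]}}

```text
time: 33.2
tcp_pos: [432.2, -299.5, 370.8]
orientation: [[0.996, -0.084, -0.009], [-0.084, -0.996, 0.009], [-0.01, -0.009, -1.0]]
ft_force: [0.7, 0.6, -0.0]
gripper_width: 85.6
gripper_force: 0.0
```

```bash
python3 red.py; python3 rail.py; python3 - <<'E'
from h import *
import pickle
c0=pickle.load(open("c0.pkl","rb"))
hood=np.array([588,180,0]);ax=np.array([.087,.996,0]);ay=np.array([-.996,.087,0])
for n in("scene","top"):
    c=imaging.camera(n);d=cv2.absdiff(c["pixels"],c0[n]["pixels"]).max(2)
    # bystander check: colour centroids now vs start
    for k,lo,hi in(("teal",(82,120,60),(98,255,255)),("pink",(168,80,60),(180,255,255)),("navy",(112,120,20),(128,255,255)),("green",(45,80,40),(80,255,255)),("red",(0,190,90),(6,255,255))):
        r=[]
        for q in(c0[n],c):
            m=cv2.inRange(cv2.cvtColor(q["pixels"],cv2.COLOR_BGR2HSV),lo,hi)
            N,l,st,ce=cv2.connectedComponentsWithStats(m);r.append(sorted([(int(st[i,4]),*ce[i].round(0).astype(int).tolist()) for i in range(1,N) if st[i,4]>60],reverse=True)[:4])
        print(n,k,r)
    if n=="scene":
        hsv=cv2.cvtColor(c["pixels"],cv2.COLOR_BGR2HSV);m=cv2.inRange(hsv,(5,110,20),(16,255,130));m[:180,:]=0
        N,l,st,ce=cv2.connectedComponentsWithStats(m)
        print("amber",[(st[i].tolist(),ce[i].round(0)) for i in range(1,N) if st[i,4]>150 and ce[i][0]>300])
        print("exp plate px",proj(c,hood-75*ax-80*ay+[0,0,36]).round(1),"foot/top px home",proj(c,hood+45*ax-80*ay+[0,0,13]).round(),proj(c,hood+45*ax-80*ay+[0,0,143]).round())
E
```

```text
top [165 155   7  25 100] [662.5  98. ] hood -75.1 -81.4
top [233 195  29  28 597] [567.2 -90.1] hood -270.8 -2.7
tcp [ 432.5 -299.   370.9] hood -490.7 113.2 [0.4 0.3 0.1] 33.25
[(-120, np.float64(189.5), np.float64(220.0)), (-140, np.float64(191.0), np.float64(220.5)), (-20, np.float64(190.5), np.float64(220.0)), (20, np.float64(190.0), np.float64(220.0))]
33.3 [-0.1  0.8 -0.7] [ 432.6 -298.8  371. ]
scene teal [[(1318, 294, 251)], [(1318, 294, 251)]]
scene pink [[(1578, 388, 253)], [(1572, 388, 253)]]
scene navy [[(1097, 165, 260), (101, 66, 3)], [(1093, 165, 260), (94, 66, 3)]]
scene green [[(288, 429, 191), (270, 186, 204), (130, 333, 88)], [(292, 429, 191), (266, 187, 203), (87, 2, 13)]]
scene red [[(883, 266, 200), (102, 308, 220)], [(999, 265, 201), (122, 355, 207)]]
amber [([368, 180, 50, 40, 1242], array([395., 198.])), ([383, 308, 129, 76, 4868], array([468., 358.]))]
exp plate px [354.1 208. ] foot/top px home [395. 201.] [408. 162.]
top teal [[(568, 249, 142)], [(575, 249, 142)]]
top pink [[(910, 180, 104)], [(913, 180, 104)]]
top navy [[(172, 355, 192)], [(162, 355, 191), (100, 464, 262), (65, 462, 229)]]
top green [[(252, 314, 256), (135, 126, 99), (67, 96, 291)], [(255, 314, 256), (133, 127, 98), (71, 96, 290)]]
top red [[(455, 245, 208), (93, 219, 172)], [(459, 245, 209)]]
```

The plate is at hood x = −75.1, which is home. The sash is unchanged at the band, the look-alikes and the bystanders I could check haven't moved, and the robot is clear. Handing in.

```bash
python3 -c "
from station import bot
print(bot.sign_off())"
```

```text
the job is handed in; nothing more can be done
None
```

The job is handed in: the sash hangs on its catch at the green band and the tray is home with the vase standing on it. The look-alikes, blue bottle and stopper measured unmoved, but I did not measure the dropper, vial and dish separately. The fingers could not be tilted, so I lifted the sash by friction against the front of its rail, reading at most about 15 N between moves.

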